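# Put the routing template back in its leaning holder and bolt it

### The arm

A 6-joint arm with a two-finger parallel gripper is mounted at the origin on the work surface. World frame = base frame: x ahead of the robot, y to its left, z up, the work surface at z = 0. Lengths are in m, angles in rad, forces in N, time in s.
With the tool pointing down it reaches from about 0.325 to 0.875 m from the base axis. Payload 4.4 kg.
Tool frame: the origin (TCP) lies at the very end of the fingers, on their centre line; the grasp point (between the pads) lies 19 mm behind it; z points along the fingers, y is the line along which they close (so a half turn about z gives the same grasp; the last joint's range is limited). The gripper opens to 85 mm and grips with 20 to 120 N. Pads are 22 mm wide; open, the fingers measure 114 mm over their backs; the gripper's body (76 mm by 85 mm) begins 54 mm behind the grasp point. The pads swing forward as they close: fully open they stand 13 mm farther back than shut.
Start: joints at [1.173, 0.207, 1.542, -0, 1.393, -0.15], TCP at [0.14, 0.558, 0.231] pointing down, gripper open.
Joint ranges: [-2.73, 2.73], [-0.86, 2.22], [0.23, 2.46], [-1.11, 4.25], [0.08, 2.63], [-2.82, 2.82]. Speed limits (rad/s): [2.79, 2.79, 3.14, 3.14, 3.14, 3.14].

### API

Orientations are given as a rotation vector (axis times angle).
In Python, from cell import get_obs, grab_frame, calibration, workorder gives the robot as it stands.
- The arm moves only by the tool carry_out, never from a script. Its arguments are lists of equal length, an entry for each row: "hand": the finger opening in cm, from 0 to 8.54; "linear": the shift along the tool's x, y, z in cm, a list of three; "spin": the turn about the tool's z in rad. A call has exactly 8 rows; each row shifts and turns the commanded pose from where the row before left it, along the tool's axes as they then stand; what a row does not reach is not made up. A row lasts 1/8 s, in which the tool goes at most 62.5 mm and 10.7 degrees, less where a joint would pass 70% of its speed; a pose out of reach is approached as far as the arm can. A call is refused whole if a number of a shift passes 6.25 or a number of a turn 0.188, either way. A call with a gripper value outside its range is refused whole. The fingers move at their own pace and stop on an object; "newtons" is the grip in N (left out, the last holds). Time passes only in rows, so rows that do not move let the fingers close, or fill a call up. It gives the time, the measured TCP pose, the force, the opening and the grip force at its end, in the units of the state.
- get_obs(): the state, without advancing time (a new reading comes with each control period).
- grab_frame(name): name is "side" or "top"; returns (picture, depth): 384x512x3 uint8, blue, green, red; 384x512 float32, m along the optical axis (not along the pixel's ray), 0 where there is no reading.
- calibration(name): a dict with "K" (3x3 intrinsics, pixels), "k1" (the pictures are not rectified: a ray, as slopes to the right and down, at radius r is drawn at 1 + k1 r^2 times it, then the intrinsics apply), "R" (3x3) and "t" (3): a world point X has camera coordinates R X + t. Camera axes: x right, y down, z forward; pixel columns grow to the right and rows downward; lengths in m; the calibration is good to about 2 mm. A picture is of the moment at which its call begins. calibration takes no time and is no camera call.
- workorder.job_done(): hands the job in; it is judged then, once.
The state is a dict: "clock": time; "joints": joint angles; "joint_velocities": joint speeds; "effort": joint torques, N m; "tcp_pos": TCP position; "eef_rot": TCP orientation; "wrist_force": force on the tool from outside, world axes, zero at the start; "ft_torque": the same for the moment, N m; "grip_width": finger opening in m; "gripper_force": force on a finger pad.
Only numpy, scipy, OpenCV 4.12 (cv2) and the standard library are available. Lean on these libraries where they do the work, as an engineer would, in place of code of your own. Each camera call takes 0.05 s, during which the arm holds its last target. There are 200 camera calls.

### The job

Take the plywood template that stands upright in the low dark block, slide it all the way down into the empty leaning slot, keeping hold of it until it rests on the slot's floor, then let go and push that holder's steel bolt fully across so the template is locked in. Leave the other holder with its template, the bottle, the tin and the wrench alone.

Things in the scene. Friction and masses are not known exactly. Their poses are not given: they have to be found in the camera images.
- panel: Template to put away: plywood, 12 mm thick, 130 mm tall. Lower 85 mm: 100 mm wide, with a 20 mm deep notch in each side edge from 20 to 44 mm up. Above it a grip tab 64 mm wide, 85 to 130 mm up. Same turned back to front; about 120 g. Origin: middle of the lower edge; z up its height, y along its width, x across its thickness.
- block: Low dark wooden block, fixed, 70 x 130 mm and 44 mm high, in which the template stands upright at the start, in a slot 16 mm across, 110 mm long and 32 mm deep (floor 12 mm above the bench) along the block's y. Origin: centre of its underside.
- free_slot: Empty slot of a fixed light-wood holder (base 116 x 122 mm). Origin: centre of the slot's floor, 45 mm above the bench. z: up out of the slot, leaning 25 deg from vertical, top towards the robot; y: along the slot; x: across it. Inside 15 mm across, 106 mm long; straight walls 50 mm high, then the long walls flare to a 29 mm mouth at 59 mm. Block 37 x 122 mm outside.
- free_knob (a point): Handle of the empty holder's bolt: centre of the top end of a square steel post, 14 mm (slot x) by 12 mm (slot y), parallel to slot z, 95 mm above slot-floor level, beside the block's +y end; its foot carries the 10 mm bolt at 32 mm. To close, it slides towards the slot (along slot -y).
- free_bolt (a joint): The empty holder's slide bolt: 0 m fully drawn, 0.024 m fully across; moves with about 1.5 N and stays where it is left. Across, its tip passes through the side notch of a fully seated template; a template that is not fully down blocks it. Starts drawn (0 to 3 mm).
- full_slot: The slot of the other holder, the same size and make, already filled; leave alone. Origin and axes as for the empty slot.
- full_knob (a point): Handle of the filled holder's bolt (already across), of the same shape as the other; leave alone.
- stored: The template already stored in the other holder, of the same shape as the first; leave alone. Origin: middle of its lower edge.
- glue: White glue bottle, 60 mm across, 150 mm tall; leave alone. Origin: centre of its underside.
- tin: Metal tin, 80 mm across, 90 mm tall; leave alone. Origin: centre of its underside.
- wrench: Steel wrench, 180 mm long, lying on the bench; leave alone. Origin: middle of its underside.
Things that resemble listed ones, but are neither listed nor needed, are in the scene too. Leave any pink look-alike of the panel alone. What is shaped like the part that bears free_slot but pink is not meant.

How it is judged:
On the way:
1. the template is down on the floor of the empty slot (within 8 mm) while the fingers still hold it (x of panel in the frame of free_slot between -0.005 and 0.005 m and y of panel in the frame of free_slot between -0.007 and 0.007 m and z of panel in the frame of free_slot between -0.008 and 0.008 m and angle between the z axis of panel and the z axis of free_slot, either way round below 0.12 rad and angle between the y axis of panel and the y axis of free_slot, either way round below 0.12 rad and contact force between the fingers and panel above 1 N), for 0.1 s.
At the end, for the whole second after the job is handed in: the template stands in the slot of the holder that was empty, its lower edge within 5 mm of the slot's floor, within 5 mm of the middle across and 7 mm along, and within about 7 degrees of the slot's lean; that holder's bolt is at least 20 mm across (of 24); the template is at rest and released (x of panel in the frame of free_slot between -0.005 and 0.005 m and y of panel in the frame of free_slot between -0.007 and 0.007 m and z of panel in the frame of free_slot between -0.005 and 0.005 m and angle between the z axis of panel and the z axis of free_slot, either way round below 0.12 rad and angle between the y axis of panel and the y axis of free_slot, either way round below 0.12 rad and value of joint free_bolt above 0.02 m and linear speed of panel below 0.02 m/s); the robot touches nothing.
It fails at once if the stored template is shifted by more than 12 mm (distance of stored from where it was at the start of the episode above 0.012 m).
It fails at once if the filled holder's bolt is moved by more than 8 mm (distance of full_knob from where it was at the start of the episode above 0.008 m).
It fails at once if the bottle, tin or wrench is moved by more than 20 mm (distance of any of glue, tin, wrench from where it was at the start of the episode above 0.02 m).
It also fails if it takes over 53 s, if anything falls off the work surface, if the arm or the gripper's body presses on something with over 40 N, if the wrist force passes 120 N, or if a joint passes its speed limit or range.

## Working session

There is one attempt and no reset: what is moved stays moved. The work goes in short steps, Python scripts to look and compute and a tool call to move; the robot and the scene stay as the last step left them, time stands still between calls to the robot, and variables do not carry over. Pictures are saved under pics/ and viewed, at most 10 in all, crops included, and the job is handed in when it is done.

Besides the shell and the picture viewer there is one more tool, called after "Request:" as a command line: name --pt "numbers of a row" for each row, then --argument value for the rest. carry_out: Moves the arm, as the interface text tells. Its arguments: {"type":"object","properties":{"hand":{"type":"array","items":{"type":"number"}},"linear":{"type":"array","items":{"type":"array","items":{"type":"number"}}},"spin":{"type":"array","items":{"type":"number"}},"newtons":{"type":"number"}},"required":["hand","linear","spin"]}

```bash
ls; mkdir -p pics; python3 - <<'E'
from cell import *
import cv2,numpy as np
print(get_obs())
for n in("side","top"):
    p,d=grab_frame(n);cv2.imwrite(f"pics/{n}0.png",p);np.savez(f"{n}0.npz",p=p,d=d);print(n,calibration(n), (d>0).mean())
E
```

```text
pics
{'clock': 0.0, 'joints': array([ 1.17351288e+00,  2.07433373e-01,  1.54297552e+00, -1.52377626e-06,
        1.39351179e+00, -1.50486834e-01]), 'joint_velocities': array([-0.00133749, -0.00035798,  0.00031792, -0.00056067, -0.00076908,
       -0.00053191]), 'effort': array([-1.88541219e-05, -3.83031857e+01, -2.91600019e+01, -2.69419988e-04,
        1.03708354e-02, -2.41853138e-05]), 'tcp_pos': array([0.1401746 , 0.55685825, 0.23010795]), 'eef_rot': array([-0.38660612, -3.11707889,  0.0035205 ]), 'wrist_force': array([-1.05585258,  0.2739677 , -0.9531716 ]), 'ft_torque': array([ 0.00759044, -0.01522169, -0.05099068]), 'gripper_force': 0.0, 'grip_width': 0.08524603048283423}
side {'K': array([[364.52844927,   0.        , 257.23074607],
       [  0.        , 364.52844927, 193.61840387],
       [  0.        ,   0.        ,   1.        ]]), 'k1': -0.11617543008089837, 'R': array([[ 0.80301097, -0.59570134, -0.01769982],
       [-0.41579096, -0.53871866, -0.73273466],
       [ 0.42695579,  0.5957534 , -0.68028423]]), 't': array([-0.50204553,  0.29608536,  0.87441438])} 0.9961649576822916
top {'K': array([[385.1878915 ,   0.        , 261.04485832],
       [  0.        , 385.1878915 , 191.69658944],
       [  0.        ,   0.        ,   1.        ]]), 'k1': -0.12931704118803336, 'R': array([[ 0.0222874 , -0.99963766,  0.01509378],
       [-0.99767602, -0.02321094, -0.06406101],
       [ 0.06438814, -0.01363095, -0.99783183]]), 't': array([-0.07901643,  0.62906569,  1.19573663])} 0.9961140950520834
```

View pics/side0.png

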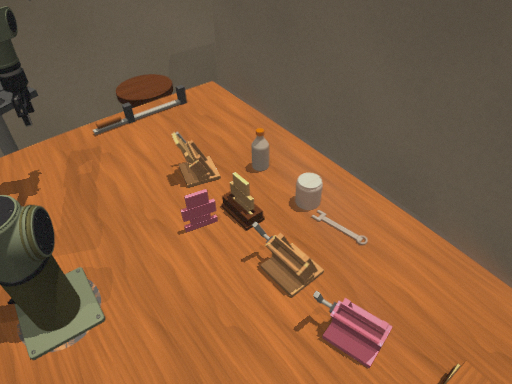

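View pics/top0.png

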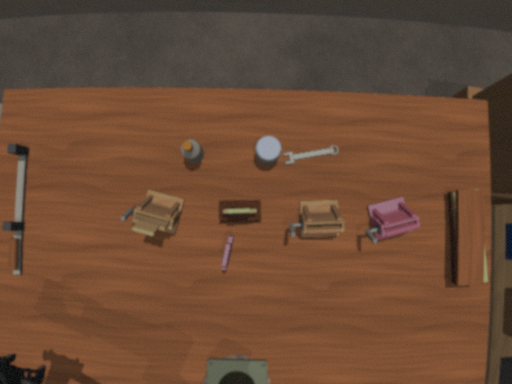

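The side view shows the block with the upright template at (242,200), the empty light holder at (290,262) with its knob at (262,230), the filled holder at (195,165), and pink decoys at (198,210) and (358,330). In the top view the template is at (240,211), the empty holder at (320,220) and its knob at (293,230).

```bash
cat > h.py <<'E'
import numpy as np,cv2
from cell import *
def world(n,px,depth):
    c=calibration(n);u=cv2.undistortPoints(np.asarray(px,float).reshape(-1,1,2),c["K"],np.array([c["k1"],0,0,0.]))[:,0]
    X=np.c_[u,np.ones(len(u))]*np.asarray(depth).reshape(-1,1)
    return (X-c["t"])@c["R"]
def onplane(n,px,z):
    c=calibration(n);a=world(n,px,np.ones(len(px)));o=-c["R"].T@c["t"]
    d=a-o;return o+d*((z-o[2])/d[:,2])[:,None]
def proj(n,X):
    c=calibration(n);return cv2.projectPoints(np.asarray(X,float).reshape(-1,1,3),cv2.Rodrigues(c["R"])[0],c["t"],c["K"],np.array([c["k1"],0,0,0.]))[0][:,0]
def cloud(n,p,d,box):
    x0,y0,x1,y1=box;v,u=np.mgrid[y0:y1,x0:x1];px=np.c_[u.ravel(),v.ravel()];dd=d[y0:y1,x0:x1].ravel()
    return px,world(n,px,dd),p[y0:y1,x0:x1].reshape(-1,3)
E
python3 - <<'E'
from h import *
f={n:np.load(n+"0.npz") for n in("side","top")}
B=[("top",(205,185,275,237)),("top",(280,190,355,246)),("side",(210,165,280,235)),("side",(245,215,330,300))]
T=[]
for n,b in B:
    p,d=f[n]["p"],f[n]["d"];x0,y0,x1,y1=b
    c=cv2.resize(p[y0:y1,x0:x1],(400,300),interpolation=cv2.INTER_CUBIC);T.append(c)
    px,X,_=cloud(n,p,d,b)
    print(n,b,[round(v,4) for v in np.percentile(X[:,2],[1,10,50,90,99])])
    for lo,hi in((.03,.05),(.05,.09),(.09,.12),(.12,.16)):
        m=(X[:,2]>lo)&(X[:,2]<hi)
        if m.sum()>4:
            r=cv2.minAreaRect((X[m,:2]*1000).astype(np.float32));print(lo,hi,m.sum(),np.round(X[m].mean(0),4),np.round(X[m].min(0),3),np.round(X[m].max(0),3),np.round(r[0],1),np.round(r[1],1),round(r[2],1))
cv2.imwrite("pics/crop.png",np.vstack([np.hstack(T[:2]),np.hstack(T[2:])]))
E
```

```text
top (205, 185, 275, 237) [np.float64(-0.0052), np.float64(-0.0022), np.float64(0.0016), np.float64(0.0456), np.float64(0.1451)]
0.03 0.05 575 [0.569  0.0021 0.0444] [ 0.539 -0.066  0.036] [0.597 0.065 0.05 ] [ 5.68e+02 -5.00e-01] [ 55.9 130.2] 1.2
0.05 0.09 8 [ 0.5192 -0.0052  0.0618] [ 0.491 -0.06   0.051] [0.591 0.028 0.087] [534.7 -23. ] [ 20.9 131.4] 48.4
0.09 0.12 45 [ 0.5692 -0.0054  0.098 ] [ 0.563 -0.05   0.093] [0.577 0.047 0.102] [569.8  -1.3] [11.8 97.4] 1.9
0.12 0.16 103 [ 0.5689 -0.0033  0.1425] [ 0.563 -0.033  0.136] [0.576 0.03  0.149] [569.5  -1.7] [11.4 62.5] 1.3
top (280, 190, 355, 246) [np.float64(-0.0046), np.float64(-0.0019), np.float64(0.0027), np.float64(0.0902), np.float64(0.126)]
0.03 0.05 63 [ 0.5757 -0.2455  0.0401] [ 0.56  -0.312  0.03 ] [ 0.59  -0.187  0.05 ] [ 577.8 -248.5] [ 24.3 124.4] 5.4
0.05 0.09 574 [ 0.5407 -0.2424  0.0751] [ 0.506 -0.313  0.05 ] [ 0.58  -0.152  0.09 ] [ 541.9 -232.4] [ 70.6 161.2] 3.2
0.09 0.12 382 [ 0.5343 -0.2424  0.0979] [ 0.507 -0.314  0.09 ] [ 0.562 -0.148  0.119] [ 533.7 -230.9] [ 53.5 166.4] 1.1
0.12 0.16 30 [ 0.5063 -0.15
[... 591 characters left out ...]
.0343  0.1346] [ 0.497 -0.165  0.12 ] [0.577 0.03  0.145] [544.7 -70.8] [207.9  33.9] 70.6
side (245, 215, 330, 300) [np.float64(-0.0025), np.float64(-0.0007), np.float64(0.0019), np.float64(0.085), np.float64(0.1314)]
0.03 0.05 311 [ 0.551  -0.212   0.0425] [ 0.524 -0.314  0.03 ] [ 0.589 -0.047  0.05 ] [ 555.8 -180.8] [266.8  63. ] 88.9
0.05 0.09 431 [ 0.5335 -0.2552  0.0758] [ 0.507 -0.397  0.05 ] [ 0.578 -0.158  0.09 ] [ 543.3 -277.1] [ 69.3 239.4] 1.1
0.09 0.12 479 [ 0.5296 -0.2533  0.0992] [ 0.486 -0.403  0.09 ] [ 0.561 -0.157  0.12 ] [ 528.6 -282. ] [247.2  66.9] 85.7
0.12 0.16 83 [ 0.4948 -0.298   0.13  ] [ 0.481 -0.404  0.12 ] [ 0.512 -0.152  0.136] [ 496.7 -277.7] [252.3  16.8] 86.4
```

View pics/crop.png

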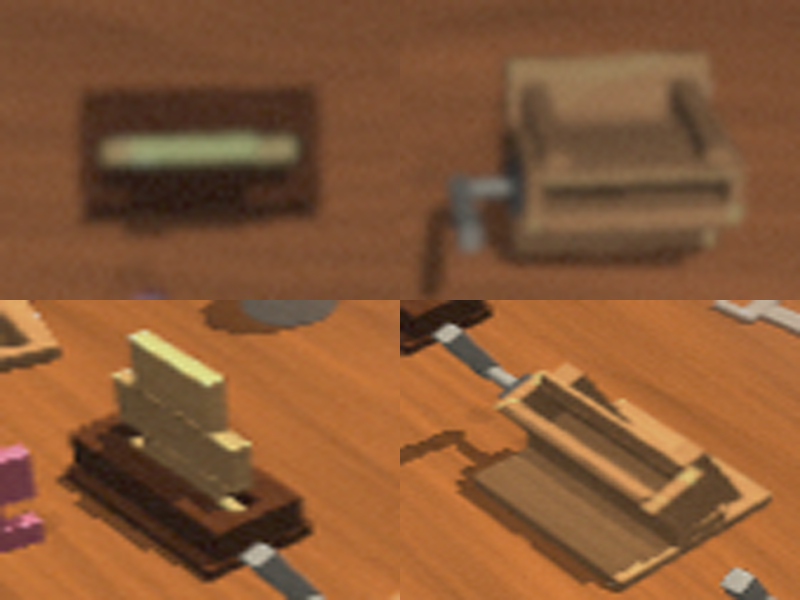

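The crops show the template centred in the block, and the empty slot opening towards the robot. Its steel post is at the left (+y) end, clear of the mouth. Next I fit the slot frame from the cloud.

```bash
python3 - <<'E'
from h import *
f={n:np.load(n+"0.npz") for n in("side","top")}
P={}
for n,b in(("top",(280,190,355,246)),("side",(240,215,332,300))):
    px,X,c=cloud(n,f[n]["p"],f[n]["d"],b)
    m=(X[:,1]>-.33)&(X[:,1]<-.13)&(X[:,0]>.48)&(X[:,0]<.61)&(X[:,2]>.01);P[n]=X[m]
    c=c[m].astype(int);P[n+"c"]=c
a=np.radians(25)
# rim plane fit + yaw from rim points
for n in("top","side"):
    X=P[n];O=np.array([.56,-.245,.045]);psi=np.radians(1.5)
    steel=np.abs(P[n+"c"][:,2]-P[n+"c"][:,0])<25
    for it in range(6):
        R=np.array([[np.cos(psi),-np.sin(psi),0],[np.sin(psi),np.cos(psi),0],[0,0,1]])@np.array([[np.cos(a),0,-np.sin(a)],[0,1,0],[np.sin(a),0,np.cos(a)]])
        q=(X-O)@R
        rim=(np.abs(q[:,2]-.059)<.006)&(np.abs(q[:,1])<.068)&(np.abs(q[:,0])<.035)
        r=cv2.minAreaRect((q[rim,:2]*1000).astype(np.float32))
        lo,hi=np.percentile(q[rim,0],[1,99]);ylo,yhi=np.percentile(q[rim,1],[1,99]);dz=np.median(q[rim,2])-.059
        # yaw from front-edge line of rim
        e=[];
        for y0 in np.arange(-.05,.05,.01):
            s=q[rim&(np.abs(q[:,1]-y0)<.005),0]
            if len(s)>3:e.append((y0,s.min(),s.max()))
        e=np.array(e);sl=[np.polyfit(e[:,0],e[:,k],1)[0] for k in(1,2)]
        A=np.c_[q[rim],np.ones(rim.sum())];pl=np.linalg.lstsq(A[:,[0,1,3]],q[rim,2],rcond=None)[0]
        print(n,rim.sum(),"O",np.round(O,4),"psi",round(np.degrees(psi),2),"x",np.round([lo,hi],4),"y",np.round([ylo,yhi],4),"dz",round(dz,4),"slopes",np.round(sl,3),"plane",np.round(pl[:2],3))
        O=O+R@np.array([(lo+hi)/2,(ylo+yhi)/2,dz]); psi-=np.mean(sl)*.5
    print(e.round(4))
    kn=(q[:,2]>.075);print("knob top pts",kn.sum(),q[kn].mean(0).round(4),q[kn].min(0).round(4),q[kn].max(0).round(4))
# block panel
for n,b in(("top",(205,185,275,237)),("side",(215,165,275,235))):
    px,X,c=cloud(n,f[n]["p"],f[n]["d"],b)
    m=(X[:,2]>.137)&(np.abs(X[:,0]-.569)<.015)&(np.abs(X[:,1])<.05);T=X[m]
    d=np.polyfit(T[:,1],T[:,0],1);print(n,"tab",m.sum(),T.mean(0).round(4),np.percentile(T,[2,98],axis=0).round(4).tolist(),"slope dx/dy",d[0])
E
```

```text
top 347 O [ 0.56  -0.245  0.045] psi 1.5 x [-0.0289  0.021 ] y [-0.0664  0.0561] dz -0.0012 slopes [-0.051 -0.021] plane [-0.031  0.   ]
top 341 O [ 0.5571 -0.2503  0.0423] psi 2.53 x [-0.0247  0.0246] y [-0.0609  0.0627] dz -0.0007 slopes [-0.05 -0.06] plane [-0.028 -0.   ]
top 341 O [ 0.5573 -0.2493  0.0416] psi 4.11 x [-0.024   0.0241] y [-0.0611  0.0626] dz -0.0005 slopes [-0.034 -0.025] plane [-0.026 -0.006]
top 343 O [ 0.5575 -0.2485  0.0412] psi 4.95 x [-0.0244  0.0245] y [-0.0619  0.0622] dz -0.0003 slopes [-0.003 -0.012] plane [-0.021 -0.008]
top 339 O [ 0.5577 -0.2484  0.0409] psi 5.17 x [-0.0242  0.0246] y [-0.062  0.063] dz -0.0002 slopes [-0.01  -0.008] plane [-0.014 -0.008]
top 340 O [ 0.5579 -0.2478  0.0408] psi 5.43 x [-0.0245  0.0248] y [-0.0624  0.0626] dz -0.0001 slopes [-0.005 -0.003] plane [-0.019 -0.009]
[[-0.05   -0.0238  0.0225]
 [-0.04   -0.0201  0.0226]
 [-0.03   -0.0225  0.0113]
 [-0.02   -0.0202  0.0115]
 [-0.01   -0.0214  0.0128]
 [ 0.     -0.0194  0.0127]
 [ 0.01   -0.0255  0.0133]
 [ 0.02   -0.0213  0.0136]
 [ 0.03   -0.0205  0.0151]
 [ 0.04   -0.0236  
[... 836 characters left out ...]
x [-0.0238  0.0236] y [-0.0607  0.0609] dz 0.0 slopes [ 0.032 -0.038] plane [0.021 0.002]
[[-0.05   -0.0252  0.0236]
 [-0.04   -0.0249  0.0224]
 [-0.03   -0.0228  0.0126]
 [-0.02   -0.0226  0.0083]
 [-0.01   -0.0235  0.0073]
 [ 0.     -0.0232  0.0128]
 [ 0.01   -0.0229  0.0131]
 [ 0.02   -0.0174  0.0073]
 [ 0.03   -0.0235  0.0131]
 [ 0.04   -0.0234  0.0247]]
knob top pts 50 [-0.0055  0.0934  0.0951] [-0.0121  0.0896  0.078 ] [0.0013 0.103  0.1058]
top tab 100 [ 0.5688 -0.0035  0.1427] [[0.5632, -0.0329, 0.1393], [0.5758, 0.0293, 0.1465]] slope dx/dy -0.05710755503362551
side tab 86 [ 0.5676 -0.0044  0.1419] [[0.5619, -0.034, 0.1371], [0.5753, 0.0278, 0.1449]] slope dx/dy -0.03496143866824933
```

Request:
carry_out --hand '[8.54,8.54,8.54,8.54,8.54,8.54,8.54,8.54]' --pt "0 0 0" --pt "0 0 0" --pt "-3.4 -4.8 0" --pt "-3.4 -4.8 0" --pt "-3.4 -4.8 0" --pt "-3.4 -4.8 0" --pt "-3.4 -4.8 0" --pt "-3.4 -4.8 0" --spin '[-0.14,-0.14,0,0,0,0,0,0]' --newtons 25

```text
clock: 1.1
tcp_pos: [0.3545, 0.2748, 0.231]
eef_rot: [0.053, -3.141, -0.0]
wrist_force: [0.5, 1.1, 0.3]
grip_width: 0.0853
gripper_force: 0.0
```

```bash
cat >> h.py <<'E'
from scipy.spatial.transform import Rotation as Ro
def tool(target,yaw=None):
    s=get_obs();R=Ro.from_rotvec(s["eef_rot"]).as_matrix()
    y=np.degrees(np.arctan2(R[1,1],R[0,1]));print("clock",round(s["clock"],2),"tcp",s["tcp_pos"].round(4),"yaw of tool y",y.round(2),"tilt z",R[:,2].round(3))
    print("delta tool cm",((np.array(target)-s["tcp_pos"])@R*100).round(2), "F",s["wrist_force"].round(1),"grip",s["grip_width"].round(4),s["gripper_force"])
    if yaw is not None: print("spin needed",np.radians(y-yaw).round(3))
E
python3 - <<'E'
from h import *
tool([.569,-.0025,.23],92)
# rectified rim planes for viewing
f={n:np.load(n+"0.npz") for n in("side","top")}
a=np.radians(25);psi=np.radians(3);O=np.array([.556,-.252,.0415])
R=np.array([[np.cos(psi),-np.sin(psi),0],[np.sin(psi),np.cos(psi),0],[0,0,1]])@np.array([[np.cos(a),0,-np.sin(a)],[0,1,0],[np.sin(a),0,np.cos(a)]])
T=[]
for n in("side","top"):
    for zz in (.059,):
        xs=np.arange(.04,-.04,-.0003);ys=np.arange(.115,-.08,-.0003)   # rows x down-decreasing, cols y
        yy,xx=np.meshgrid(ys,xs);q=np.c_[xx.ravel(),yy.ravel(),np.full(xx.size,zz)]
        uv=proj(n,O+q@R.T).reshape(*xx.shape,2).astype(np.float32)
        T.append(cv2.remap(f[n]["p"],uv[...,0],uv[...,1],cv2.INTER_CUBIC))
for t in T:
    for k in range(0,t.shape[1],50): cv2.line(t,(k,0),(k,6),(255,255,255))
    for k in range(0,t.shape[0],50): cv2.line(t,(0,k),(6,k),(255,255,255))
o=np.vstack(T);print(o.shape);cv2.imwrite("pics/rim.png",o)
E
```

```text
clock 1.1 tcp [0.3545 0.2748 0.231 ] yaw of tool y 91.92 tilt z [-0.  0. -1.]Traceback (most recent call last):
  File "<stdin>", line 2, in <module>
  File "h.py", line 19, in tool
    print("delta tool cm",((np.array(target)-s["tcp_pos"])@R*100).round(2), "F",s["wrist_force"].round(1),"grip",s["grip_width"].round(4),s["gripper_force"])
                                                                                                                 ^^^^^^^^^^^^^^^^^^^^^
AttributeError: 'float' object has no attribute 'round'
```

Request:
carry_out --hand '[8.54,8.54,8.54,8.54,8.54,8.54,8.54,8.54]' --pt "-3.4 -4.7 0" --pt "-3.4 -4.7 0" --pt "-3.4 -4.7 0" --pt "-3.4 -4.7 0" --pt "-3.4 -4.7 0" --pt "-3.4 -4.7 0" --pt "0 -0.3 2.0" --pt "0 0 2.0" --spin '[0,0,0,0,0,0,0,0]'

```text
clock: 2.1
tcp_pos: [0.5674, -0.0028, 0.1902]
eef_rot: [0.049, -3.14, -0.0]
wrist_force: [-0.4, 0.2, -0.2]
grip_width: 0.0853
gripper_force: 0.0
```

```bash
sed -i 's/s\["grip_width"\].round(4)/round(s["grip_width"],4)/; s/tgt//' h.py
cat > rim.py <<'E'
from h import *
f={n:np.load(n+"0.npz") for n in("side","top")}
a=np.radians(25);psi=np.radians(3);O=np.array([.556,-.252,.0415])
R=np.array([[np.cos(psi),-np.sin(psi),0],[np.sin(psi),np.cos(psi),0],[0,0,1]])@np.array([[np.cos(a),0,-np.sin(a)],[0,1,0],[np.sin(a),0,np.cos(a)]])
T=[]
for n in("side","top"):
    xs=np.arange(.04,-.04,-.0003);ys=np.arange(.115,-.08,-.0003)
    yy,xx=np.meshgrid(ys,xs);q=np.c_[xx.ravel(),yy.ravel(),np.full(xx.size,.059)]
    uv=proj(n,O+q@R.T).reshape(*xx.shape,2).astype(np.float32)
    T.append(cv2.remap(f[n]["p"],uv[...,0],uv[...,1],cv2.INTER_CUBIC))
o=np.vstack(T);print(o.shape);cv2.imwrite("pics/rim.png",o)
E
python3 rim.py; python3 -c "
from h import *
tool([.569,-.0025,.105],92)"
```

```text
(534, 651, 3)
clock 2.1 tcp [ 0.5674 -0.0028  0.1902] yaw of tool y 91.78 tilt z [-0.001  0.    -1.   ]
delta tool cm [-0.16  0.02  8.52] F [-0.4  0.2 -0.2] grip 0.0853 0.0
spin needed -0.004
```

View pics/rim.png

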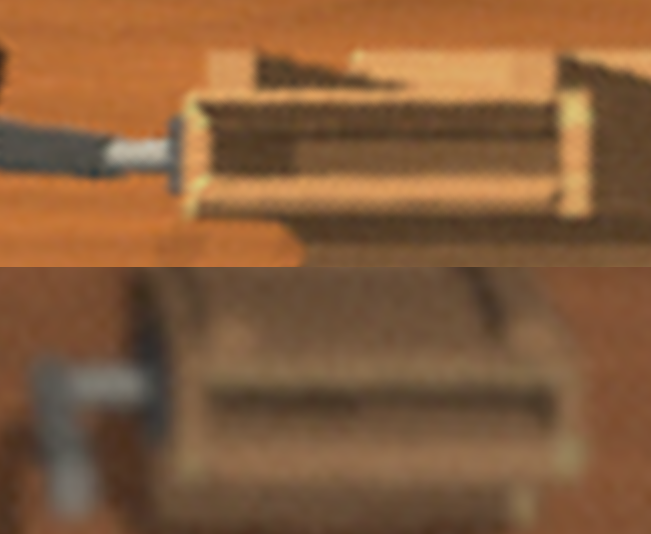

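The rectified mouth shows outer rim in the side half at rows 92–216, columns 185–592; top half rows 366–478, columns 175–580. I re-cast these rim centres at the true rim height.

Request:
carry_out --hand '[8.54,8.54,8.54,8.54,8.54,8.54,8.54,8.54]' --pt "-0.15 0 1.5" --pt "0 0 1.5" --pt "0 0 1.5" --pt "0 0 1.5" --pt "0 0 1.5" --pt "0 0 1.0" --pt "0 0 0" --pt "0 0 0" --spin '[0,0,0,0,0,0,0,0]'

```text
clock: 3.1
tcp_pos: [0.5693, -0.0016, 0.1068]
eef_rot: [-0.052, 3.14, -0.0]
wrist_force: [-0.3, -0.2, -0.4]
grip_width: 0.0851
gripper_force: 0.0
```

```bash
cat >> rim.py <<'E'
for n,(r0,r1,c0,c1) in dict(side=(92,216,185,592),top=(99,211,175,580)).items():
    cc=[]
    for r,c in((r0,c0),(r0,c1),(r1,c0),(r1,c1),((r0+r1)/2,(c0+c1)/2)):
        cc.append(O+R@np.array([.04-.0003*r,.115-.0003*c,.059]))
    uv=proj(n,cc)
    hz=.0985+np.array([1,1,-1,-1,0])*.0185*np.sin(a)
    X=np.array([onplane(n,uv[i:i+1],hz[i])[0] for i in range(5)])
    print(n,X.round(4).tolist(),"yaw",np.degrees(np.arctan2(-(X[0]-X[1])[0],(X[0]-X[1])[1])),"O",(X[4]-.059*R[:,2]).round(4),
      "w,l",np.linalg.norm(X[0]-X[2]).round(4),np.linalg.norm(X[0]-X[1]).round(4))
E
python3 rim.py; python3 -c "
from h import *
tool([.569,-.0025,.105],92)
import cv2
for n in('side','top'):
    p,d=grab_frame(n);np.savez(n+'1.npz',p=p,d=d)
    if n=='side': cv2.imwrite('pics/g1.png',cv2.resize(p[110:260,170:320],(600,600)))"
```

```text
(534, 651, 3)
side [[0.5359, -0.1974, 0.1063], [0.5422, -0.3182, 0.1063], [0.5025, -0.1991, 0.0907], [0.5088, -0.32, 0.0907], [0.5223, -0.2587, 0.0985]] yaw 3.000000000077819 O [ 0.5472 -0.2573  0.045 ] w,l 0.0369 0.121
top [[0.5372, -0.1895, 0.1063], [0.5436, -0.3101, 0.1063], [0.507, -0.1913, 0.0907], [0.5133, -0.312, 0.0907], [0.5253, -0.2507, 0.0985]] yaw 3.000000000151777 O [ 0.5502 -0.2494  0.045 ] w,l 0.0341 0.1208
clock 3.1 tcp [ 0.5693 -0.0016  0.1068] yaw of tool y 91.9 tilt z [ 0.001 -0.    -1.   ]
delta tool cm [ 0.03 -0.09  0.18] F [-0.3 -0.2 -0.4] grip 0.0851 0.0
spin needed -0.002
```

View pics/g1.png

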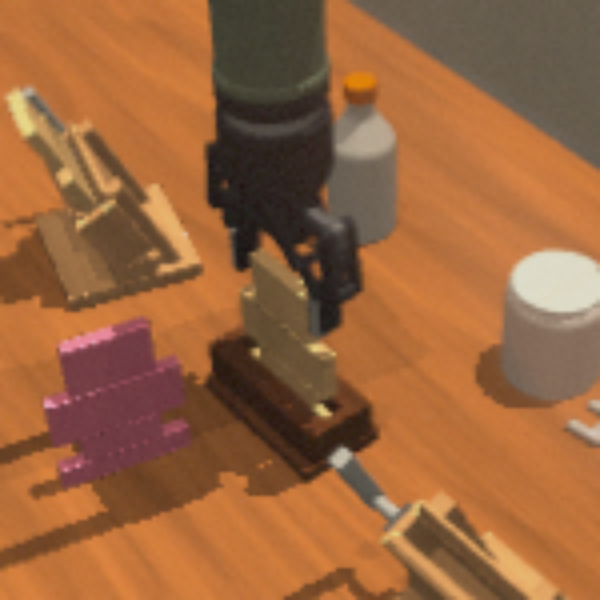

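Fingers straddle the tab cleanly. I close the grip and recheck the rim height with depth.

Request:
carry_out --hand '[5.5,5.5,5.5,5.5,5.5,5.5,5.5,5.5]' --pt "0 0 0.1" --pt "0 0 0" --pt "0 0 0" --pt "0 0 0" --pt "0 0 0" --pt "0 0 0" --pt "0 0 0" --pt "0 0 0" --spin '[0,0,0,0,0,0,0,0]' --newtons 25

```text
clock: 4.2
tcp_pos: [0.5692, -0.0015, 0.1058]
eef_rot: [-0.052, 3.14, -0.0]
wrist_force: [0.4, 0.4, 4.9]
grip_width: 0.0636
gripper_force: 28.5
```

```bash
cat > prof.py <<'E'
from h import *
a=np.radians(25);psi=np.radians(3);O=np.array([.549,-.252,.045])
R=np.array([[np.cos(psi),-np.sin(psi),0],[np.sin(psi),np.cos(psi),0],[0,0,1]])@np.array([[np.cos(a),0,-np.sin(a)],[0,1,0],[np.sin(a),0,np.cos(a)]])
for n,b in(("top",(280,190,355,246)),("side",(240,215,332,300))):
    f=np.load(n+"0.npz");px,X,c=cloud(n,f["p"],f["d"],b);q=(X-O)@R
    print(n)
    for x0 in np.arange(-.028,.03,.004):
        m=(np.abs(q[:,0]-x0)<.002)&(np.abs(q[:,1])<.04)&(q[:,2]>.0)
        if m.sum()>2:print(round(x0,3),m.sum(),np.percentile(q[m,2]*1000,[5,25,50,75,95]).round(1))
    for x in (-.055,-.058,.055,.058):
        m=(np.abs(q[:,1]-x)<.004)&(np.abs(q[:,0])<.012)&(q[:,2]>.03);print("end",x,m.sum(),np.percentile(q[m,2]*1000,[5,50,95]).round(1))
    m=(np.abs(q[:,0])<.03)&(q[:,2]>.052)&(q[:,2]<.065);h=np.histogram(q[m,1],np.arange(-.075,.075,.004));print(h[0],h[1][0])
    k=(q[:,1]>.075)&(q[:,1]<.13)&(np.abs(q[:,0])<.03)&(q[:,2]>.02)
    for z0 in np.arange(.03,.11,.01):
        m=k&(np.abs(q[:,2]-z0)<.005);print("knob z",round(z0,3),m.sum(),q[m].mean(0).round(4) if m.any() else "")
E
python3 prof.py
```

```text
top
-0.016 33 [55.2 57.4 59.  60.1 61.1]
-0.012 60 [48.3 52.9 55.6 58.6 62.4]
-0.008 135 [21.8 30.5 39.2 46.9 54.3]
-0.004 6 [32.2 42.4 46.5 51.3 52.2]
0.008 11 [49.4 50.8 52.  53.7 54.2]
0.012 11 [47.  48.9 56.1 57.3 58.9]
0.016 121 [ 7.8 24.8 48.4 56.7 61.6]
0.02 129 [ 2.6 12.1 27.9 41.3 50.8]
0.024 6 [ 6.2 14.6 22.8 36.2 48.3]
0.028 8 [16.5 24.2 38.5 52.4 53.2]
end -0.055 20 [34.8 49.8 52.4]
end -0.058 16 [46.7 49.8 52.6]
end 0.055 12 [41.8 51.6 54.5]
end 0.058 15 [47.2 50.7 52.6]
[ 0  0  0  3  3  5 12 12 13  9  4 10  5  9  8  9  7  8  8  6  8 10  7  7
  7  6  6 12  8 11 12 10  9  2  3  0  0] -0.075
knob z 0.03 9 [0.0025 0.0821 0.0327]
knob z 0.04 21 [0.0024 0.0878 0.0382]
knob z 0.05 5 [0.0069 0.1002 0.0507]
knob z 0.06 11 [0.0048 0.1012 0.06  ]
knob z 0.07 7 [0.006  0.0994 0.07  ]
knob z 0.08 6 [0.0059 0.0979 0.08  ]
knob z 0.09 17 [0.0023 0.0995 0.0914]
knob z 0.1 11 [0.0006 0.1    0.0969]
side
-0.02 40 [ 8.9 19.2 35.2 48.5 58.3]
-0.016 52 [53.9 59.3 60.4 60.9 62.9]
-0.012 44 [52.5 54.4 56.5 58.1 61.3]
-0.008 26 [49.6 50.7 51.7 52.9 54.5]
-0.004 19 [0.2 0.8 1.7 2.3 3.5]
0.0 30 [0.2 0.4 0.9 2.  3.1]
0.004 33 [ 0.2  1.1  1.7  3.2 20. ]
0.008 78 [ 1.9 22.6 47.1 51.8 54.7]
0.012 56 [52.9 55.1 56.5 58.8 61.2]
0.016 46 [57.6 58.8 60.1 61.3 62.2]
0.02 6 [33.2 43.7 50.4 53.8 55. ]
0.024 20 [ 2.6 20.5 34.7 50.4 53.8]
0.028 15 [ 6.5 17.3 31.8 42.3 50.7]
end -0.055 27 [48.8 51.6 55.4]
end -0.058 58 [32.7 48.5 52.9]
end 0.055 43 [32.  49.5 53.5]
end 0.058 19 [48.4 51.  53.2]
[ 0  0  0  7  7 17 19 20 21 10 10 12 13  9 13  9 12 12 13  9 10 13  9 10
  8 10 12 13 17 13 15 13  4  6  0  0  0] -0.075
knob z 0.03 3 [-0.0018  0.0902  0.0317]
knob z 0.04 28 [-0.0007  0.0859  0.0384]
knob z 0.05 11 [-0.001   0.0911  0.05  ]
knob z 0.06 14 [-0.0005  0.0912  0.0604]
knob z 0.07 9 [-0.0005  0.0912  0.0697]
knob z 0.08 11 [-0.0009  0.0908  0.079 ]
knob z 0.09 16 [0.0004 0.091  0.0903]
knob z 0.1 19 [-0.0015  0.0958  0.0968]
```

Panel held (opening 63.6 mm). The profile confirms the slot frame: O≈(0.549,-0.251,0.045), yaw 3°. The wrist can't tilt, so I lift the panel most of the way out. Then I lean it 25° against the block's slot lip by pivoting it in the pads.

Request:
carry_out --hand '[5.5,5.5,5.5,5.5,5.5,5.5,5.5,5.5]' --pt "0 0 -0.6" --pt "0 0 -0.6" --pt "0 0 -0.6" --pt "0 0 -0.6" --pt "0 0 0" --pt "1.2 0 0.1" --pt "1.1 0 0.2" --pt "0 0 0" --spin '[0,0,0,0,0,0,0,0]'

```text
clock: 5.2
tcp_pos: [0.5447, -0.0023, 0.1262]
eef_rot: [0.052, -3.141, -0.0]
wrist_force: [0.5, 0.2, 0.1]
grip_width: 0.0636
gripper_force: 27.9
```

```bash
python3 -c "
from h import *
tool([.569-.045,-.0015,.119],92)
p,d=grab_frame('side');cv2.imwrite('pics/g2.png',cv2.resize(p[110:260,170:320],(600,600)))"
```

```text
clock 5.2 tcp [ 0.5447 -0.0023  0.1262] yaw of tool y 91.89 tilt z [-0.001 -0.    -1.   ]
delta tool cm [2.07 0.14 0.72] F [0.5 0.2 0.1] grip 0.0636 27.890928089618683
spin needed -0.002
```

View pics/g2.png

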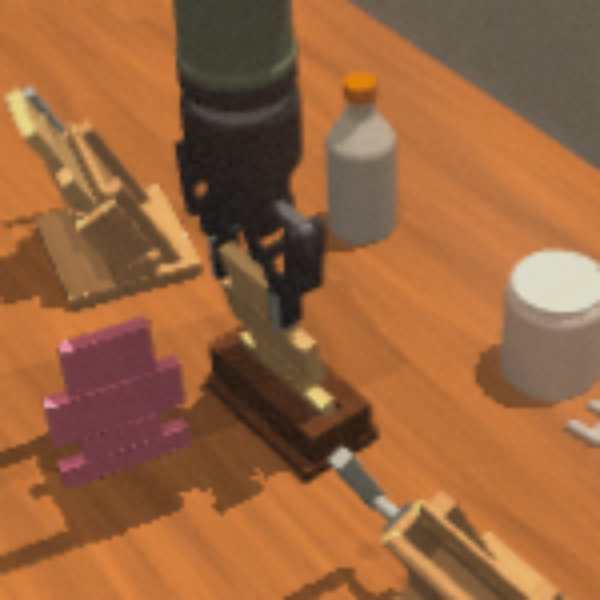

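It pivots as planned. I finish the lean, then withdraw along the panel's axis.

Request:
carry_out --hand '[5.5,5.5,5.5,5.5,5.5,5.5,5.5,5.5]' --pt "0.7 0 0.2" --pt "0.7 0 0.25" --pt "0.7 0 0.25" --pt "0 0 0" --pt "0.5 0 -1.1" --pt "0.5 0 -1.1" --pt "0 0 -2.0" --pt "0 0 -3.0" --spin '[0,0,0,0,0,0,0,0]'

```text
clock: 6.25
tcp_pos: [0.5124, -0.003, 0.191]
eef_rot: [0.052, -3.136, -0.001]
wrist_force: [-0.6, -0.3, -1.9]
grip_width: 0.0639
gripper_force: 28.2
```

```bash
python3 - <<'E'
from h import *
tool([.5,-.2,.2],93)
p,d=grab_frame('side');np.savez('side3.npz',p=p,d=d)
s=get_obs();T=s["tcp_pos"]
uv=proj('side',[T])[0].astype(int);print(uv)
b=(uv[0]-55,uv[1]-60,uv[0]+55,uv[1]+70)
px,X,c=cloud('side',p,d,b);c=c.astype(int)
w=(c[:,2]-c[:,0]>30)&(c.sum(1)>200)
m=w&(np.linalg.norm(X-T,axis=1)<.13)&(X[:,2]>.06)
Y=X[m];mu=np.median(Y,0)
for i in range(5):
    u,sv,v=np.linalg.svd(Y-Y.mean(0),full_matrices=False);n=v[2];r=(Y-Y.mean(0))@n;Y=Y[np.abs(r)<.004]
n*=-np.sign(n[0]);print(len(Y),"normal",n.round(3),"tilt",np.degrees(np.arcsin(-n[2])).round(1),"mean",Y.mean(0).round(4),Y.min(0).round(3),Y.max(0).round(3),sv.round(3))
cv2.imwrite('pics/g3.png',cv2.resize(p[b[1]:b[3],b[0]:b[2]],(550,600)))
E
```

```text
clock 6.25 tcp [ 0.5124 -0.003   0.191 ] yaw of tool y 91.9 tilt z [-0.005  0.001 -1.   ]
delta tool cm [  1.9  -19.64  -0.91] F [-0.6 -0.3 -1.9] grip 0.0639 28.16023349761963
spin needed -0.019
[223 170]
138 normal [-0.557 -0.827 -0.079] tilt 4.5 mean [0.4813 0.0104 0.1261] [ 0.433 -0.045  0.075] [0.559 0.042 0.271] [0.579 0.351 0.023]
```

View pics/g3.png

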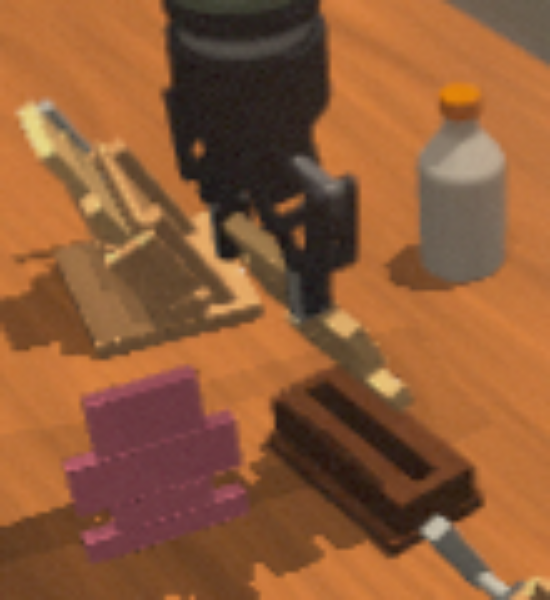

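The panel hangs leaning in the fingers, clear of the block. Its bright -y end faces at crop (345,325) and (388,388) give the lean.

```bash
cat > lean.py <<'E'
from h import *
import sys
def lean(fn,b,T):
    f=np.load(fn);p=f["p"];x0,y0,x1,y1=b
    sub=p[y0:y1,x0:x1].astype(int)
    m=((sub[...,2]>165)&(sub[...,1]>140)&(sub[...,0]<150)).astype(np.uint8)
    k,l,st,ce=cv2.connectedComponentsWithStats(m)
    for i in range(1,k):
        if st[i,4]<6: continue
        uv=ce[i]+[x0,y0]; v,u=np.nonzero(l==i);X=np.median(world("side",np.c_[u+x0,v+y0],f["d"][v+y0,u+x0]),0)
        # ray onto plane y=T.y-.05
        c=calibration("side");o=-c["R"].T@c["t"];r=world("side",[uv],[1.])[0]-o
        print(i,st[i],uv.round(1),"depth",X.round(4),"ray@y",(o+r*((T[1]-.05-o[1])/r[1])).round(4))
E
python3 - <<'E'
from lean import *
T=get_obs()["tcp_pos"]
lean("side3.npz",(215,150,260,200),T)
E
```

```text
1 [ 0 17  5 10 29] [216.4 172.4] depth [0.6008 0.1968 0.0167] ray@y [ 0.4687 -0.0535  0.2471]
2 [18 27  7  6 22] [236.1 179.7] depth [ 0.528  -0.0436  0.1871] ray@y [ 0.5226 -0.0535  0.1956]
3 [27 40  7  6 25] [244.7 192.5] depth [ 0.5529 -0.0435  0.1262] ray@y [ 0.5465 -0.0535  0.1373]
```

Two upward ledges (65 mm apart on the panel) give a lean of about 22–24°. I carry it high over the knob to above the slot.

Request:
carry_out --hand '[5.5,5.5,5.5,5.5,5.5,5.5,5.5,5.5]' --pt "0 0 -2.7" --pt "0 0 -2.7" --pt "1.1 -4.5 0" --pt "1.1 -5 0" --pt "1.2 -5.5 0" --pt "1.2 -5.5 0" --pt "1.1 -4.5 0" --pt "0 0 0" --spin '[-0.02,0,0,0,0,0,0,0]'

```text
clock: 7.3
tcp_pos: [0.4695, -0.2586, 0.2448]
eef_rot: [0.076, -3.139, -0.0]
wrist_force: [0.9, 1.1, -1.6]
grip_width: 0.0635
gripper_force: 28.7
```

```bash
python3 - <<'E'
from h import *
tool([.468,-.2553,.2015],93)
for n in("side","top"):
    p,d=grab_frame(n);np.savez(n+'4.npz',p=p,d=d)
p=np.load("side4.npz")["p"]
T=get_obs()["tcp_pos"];uv=proj('side',[T])[0].astype(int);print(uv)
b=(uv[0]-40,uv[1]-40,uv[0]+70,uv[1]+80)
cv2.imwrite('pics/g4.png',cv2.resize(p[b[1]:b[3],b[0]:b[2]],None,fx=5,fy=5));print(b)
E
```

```text
clock 7.3 tcp [ 0.4695 -0.2586  0.2448] yaw of tool y 92.76 tilt z [-0.002  0.    -1.   ]
delta tool cm [0.13 0.34 4.33] F [ 0.9  1.1 -1.6] grip 0.0635 28.74538779258728
spin needed -0.004
[268 222]
(np.int64(228), np.int64(182), np.int64(338), np.int64(302))
```

View pics/g4.png

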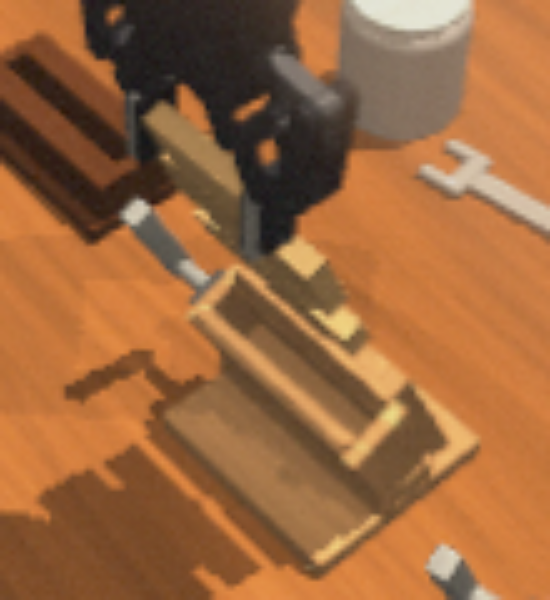

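```bash
python3 - <<'E'
from lean import *
tool([.468,-.2553,.2015],93)
T=get_obs()["tcp_pos"];lean("side4.npz",(278,222,304,254),T)
a=np.radians(25);psi=np.radians(3);O=np.array([.549,-.251,.045])
R=np.array([[np.cos(psi),-np.sin(psi),0],[np.sin(psi),np.cos(psi),0],[0,0,1]])@np.array([[np.cos(a),0,-np.sin(a)],[0,1,0],[np.sin(a),0,np.cos(a)]])
for n,b in(("top",(280,190,355,246)),("side",(240,215,332,300))):
    f=np.load(n+"0.npz");px,X,c=cloud(n,f["p"],f["d"],b);q=(X-O)@R
    m=(np.abs(q[:,0])<.006)&(q[:,2]>.045)&(q[:,2]<.054)
    for s in(-1,1):
        k=m&(q[:,1]*s>.03)&(q[:,1]*s<.075);print(n,s,k.sum(),np.percentile(q[k,1],[0,5,50,95,100]).round(4))
    # floor visible
    m=(np.abs(q[:,0])<.006)&(np.abs(q[:,2])<.006);print("floor y range",np.sort(q[m,1])[[0,1,-2,-1]].round(4) if m.sum()>3 else "")
E
```

```text
clock 7.4 tcp [ 0.4703 -0.2557  0.2447] yaw of tool y 92.97 tilt z [-0.002  0.002 -1.   ]
delta tool cm [0.22 0.04 4.32] F [-0.4  0.  -0.6] grip 0.0634 28.74670386314392
spin needed -0.0
1 [ 6  7  9  9 43] [288.2 232.9] depth [ 0.4859 -0.3004  0.2398] ray@y [ 0.4811 -0.3057  0.2484]
2 [ 0 14 26 18 48] [290.6 247. ] depth [ 0.5385 -0.2331  0.1049] ray@y [ 0.4907 -0.3057  0.1962]
3 [12 21 10  7 38] [295.5 245.8] depth [ 0.5093 -0.3012  0.1797] ray@y [ 0.5048 -0.3057  0.1898]
4 [ 0 29  3  3  6] [278.7 252.3] depth [ 0.5166 -0.2384  0.0892] ray@y [ 0.458  -0.3057  0.2037]
top -1 10 [-0.0616 -0.0605 -0.0561 -0.0531 -0.053 ]
top 1 23 [0.0372 0.0409 0.0588 0.07   0.0704]
floor y range 
side -1 24 [-0.0626 -0.0626 -0.059  -0.054  -0.0382]
side 1 23 [0.0512 0.0512 0.0542 0.0626 0.0667]
floor y range [-0.0621 -0.0619  0.2056  0.2087]
```

Camera and kinematics agree: bottom edge sits at TCP + (0.047, 0, -0.084), lean ~22°. I enter the mouth now.

Request:
carry_out --hand '[5.5,5.5,5.5,5.5,5.5,5.5,5.5,5.5]' --pt "-0.1 0 1.6" --pt "-0.1 0 1.6" --pt "-0.1 0 1.3" --pt "-0.1 0 1.2" --pt "0 0 0" --pt "-0.4 0 0.8" --pt "-0.3 0 0.8" --pt "0 0 0" --spin '[0,0,0,0,0,0,0,0]'

```text
clock: 8.4
tcp_pos: [0.482, -0.2561, 0.1746]
eef_rot: [0.084, -3.139, 0.002]
wrist_force: [-5.9, 1.3, 10.3]
grip_width: 0.0638
gripper_force: 30.5
```

```bash
python3 - <<'E'
from h import *
tool([.4987,-.2541,.128],93)
p,d=grab_frame("side");np.savez('side5.npz',p=p,d=d)
b=(228,182,338,302)
cv2.imwrite('pics/g5.png',cv2.resize(p[b[1]:b[3],b[0]:b[2]],None,fx=5,fy=5))
E
```

```text
clock 8.4 tcp [ 0.482  -0.2561  0.1746] yaw of tool y 93.07 tilt z [-0.001 -0.001 -1.   ]
delta tool cm [-1.68  0.12  4.66] F [-5.9  1.3 10.3] grip 0.0638 30.50134688615799
spin needed 0.001
```

View pics/g5.png

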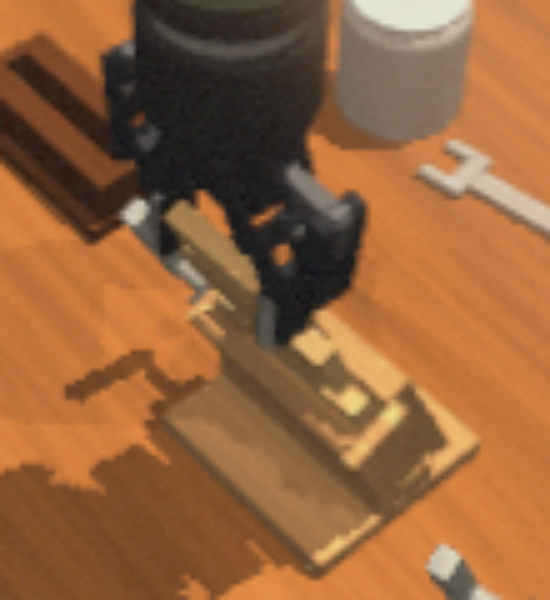

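The template is in the mouth but touching something about 50 mm up (F ≈ 12 N along the slot axis), likely an end-wall top. I check its y offset against the -y end wall in the same image.

```bash
python3 - <<'E'
from lean import *
a=np.radians(25);psi=np.radians(3);O=np.array([.549,-.251,.045])
R=np.array([[np.cos(psi),-np.sin(psi),0],[np.sin(psi),np.cos(psi),0],[0,0,1]])@np.array([[np.cos(a),0,-np.sin(a)],[0,1,0],[np.sin(a),0,np.cos(a)]])
f=np.load("side5.npz");p,d=f["p"],f["d"]
T=get_obs()["tcp_pos"];lean("side5.npz",(284,245,314,275),T)
px,X,c=cloud("side",p,d,(284,245,314,280));q=(X-O)@R;c=c.astype(int)
m=(c[:,2]>165)&(c[:,1]>140)
for lo,hi in((.045,.06),(.06,.078),(.12,.15)):
    k=m&(q[:,2]>lo)&(q[:,2]<hi);
    if k.sum(): print(lo,hi,k.sum(),"y'",np.percentile(q[k,1],[0,10,50,90,100]).round(4),"x'",np.percentile(q[k,0],[10,50,90]).round(4),"z'",np.median(q[k,2]).round(4),px[k].min(0),px[k].max(0))
print((( T+np.array([.047,.0025,-.084]))-O)@R)
# rough map of end-wall top vs panel along rows
s=(np.abs(q[:,2]-.05)<.006)&(np.abs(q[:,0])<.008);print(np.sort(q[s,1]).round(3))
E
```

```text
1 [  3   0  23  30 214] [299.1 256.7] depth [ 0.544  -0.2957  0.0919] ray@y [ 0.5189 -0.3061  0.1404]
2 [ 9 14  9  6 28] [297.7 261.7] depth [ 0.5229 -0.3001  0.1097] ray@y [ 0.5159 -0.3061  0.1241]
3 [27 14  3  5  8] [312.2 260.8] depth [ 0.6068 -0.2683  0.0139] ray@y [ 0.5655 -0.3061  0.087 ]
0.045 0.06 90 y' [-0.063  -0.0609 -0.0542 -0.0397 -0.0231] x' [-0.0127  0.011   0.0248] z' 0.0524 [296 253] [308 274]
0.06 0.078 31 y' [-0.0545 -0.0518 -0.0466 -0.04   -0.0348] x' [-0.0023  0.0033  0.0146] z' 0.0698 [293 256] [305 264]
0.12 0.15 37 y' [-0.0534 -0.0524 -0.0454 -0.0387 -0.0372] x' [0.0006 0.0051 0.0097] z' 0.1359 [287 248] [296 254]
[ 0.00101921 -0.00152191  0.04985238]
[-0.063 -0.063 -0.062 -0.062 -0.062 -0.062 -0.062 -0.061 -0.061 -0.061
 -0.061 -0.06  -0.06  -0.06  -0.059 -0.059 -0.058 -0.058 -0.058 -0.058
 -0.057 -0.057 -0.056 -0.056 -0.055 -0.055 -0.055 -0.054 -0.053 -0.053
 -0.053 -0.053 -0.052 -0.05  -0.045 -0.035 -0.033 -0.019 -0.017]
```

The panel foot overlaps the -y end wall by about 1 mm and sits ~2 mm towards +x. I back off, shift 3 mm in +y and 1.5 mm towards the robot, and re-enter.

Request:
carry_out --hand '[5.5,5.5,5.5,5.5,5.5,5.5,5.5,5.5]' --pt "0.2 0 -0.4" --pt "0.15 0.3 0" --pt "0 0 0" --pt "-0.2 0 0.4" --pt "-0.2 0 0.5" --pt "-0.2 0 0.5" --pt "0 0 0" --pt "0 0 0" --spin '[0,0,0,0,0,0,0,0]'

```text
clock: 9.45
tcp_pos: [0.4845, -0.2522, 0.1622]
eef_rot: [0.084, -3.14, -0.0]
wrist_force: [-0.6, -0.6, -1.1]
grip_width: 0.0635
gripper_force: 29.2
```

```bash
python3 - <<'E'
from h import *
tool([.4987,-.2541,.128],93)
E
```

```text
clock 9.45 tcp [ 0.4845 -0.2522  0.1622] yaw of tool y 93.05 tilt z [-0.  0. -1.]
delta tool cm [-1.41 -0.26  3.42] F [-0.6 -0.6 -1.1] grip 0.0635 29.18994426727295
spin needed 0.001
```

No contact force, and it has passed the end-wall level. Continue down.

Request:
carry_out --hand '[5.5,5.5,5.5,5.5,5.5,5.5,5.5,5.5]' --pt "-0.2 0 0.5" --pt "-0.2 0 0.5" --pt "-0.2 0 0.5" --pt "-0.2 0 0.5" --pt "-0.2 0 0.5" --pt "0 0 0" --pt "0 0 0" --pt "0 0 0" --spin '[0,0,0,0,0,0,0,0]'

```text
clock: 10.45
tcp_pos: [0.4946, -0.2518, 0.1375]
eef_rot: [-0.084, 3.14, -0.0]
wrist_force: [1.5, 0.4, -1.1]
grip_width: 0.0633
gripper_force: 29.2
```

```bash
python3 - <<'E'
from h import *
tool([.4987,-.2541,.128],93)
E
```

```text
clock 10.45 tcp [ 0.4946 -0.2518  0.1375] yaw of tool y 93.05 tilt z [ 0. -0. -1.]
delta tool cm [-0.39 -0.26  0.95] F [ 1.5  0.4 -1.1] grip 0.0633 29.184257984161377
spin needed 0.001
```

Request:
carry_out --hand '[5.5,5.5,5.5,5.5,5.5,5.5,5.5,5.5]' --pt "-0.15 0 0.35" --pt "-0.15 0 0.35" --pt "-0.1 0 0.25" --pt "-0.05 0 0.15" --pt "0 0 0" --pt "0 0 0" --pt "0 0 0" --pt "0 0 0" --spin '[0,0,0,0,0,0,0,0]'

```text
clock: 11.45
tcp_pos: [0.4991, -0.2516, 0.1276]
eef_rot: [-0.084, 3.14, -0.0]
wrist_force: [-2.6, 0.9, 6.1]
grip_width: 0.0635
gripper_force: 30.0
```

```bash
cat > seat.py <<'E'
from h import *
import sys
tool([.4987,-.2541,.128],93)
a=np.radians(25);psi=np.radians(3);O=np.array([.549,-.2515,.045])
R=np.array([[np.cos(psi),-np.sin(psi),0],[np.sin(psi),np.cos(psi),0],[0,0,1]])@np.array([[np.cos(a),0,-np.sin(a)],[0,1,0],[np.sin(a),0,np.cos(a)]])
p,d=grab_frame("side");np.savez(sys.argv[1]+".npz",p=p,d=d)
px,X,c=cloud("side",p,d,(270,215,320,285));q=(X-O)@R;c=c.astype(int)
m=(c[:,2]>165)&(c[:,1]>140)
for nm,lo,hi,y0,y1 in(("shoulder85",.07,.11,-.056,-.03),("tabtop130",.118,.145,-.034,.034)):
    k=m&(q[:,2]>lo)&(q[:,2]<hi)&(np.abs(q[:,0])<.015)&(q[:,1]>y0)&(q[:,1]<y1)
    if k.sum(): print(nm,k.sum(),"y'",np.percentile(q[k,1],[5,50,95]).round(4),"x'",np.median(q[k,0]).round(4),"z'",np.percentile(q[k,2],[10,50,90]).round(4))
E
python3 seat.py side6
```

```text
clock 11.45 tcp [ 0.4991 -0.2516  0.1276] yaw of tool y 93.05 tilt z [ 0. -0. -1.]
delta tool cm [ 0.05 -0.24 -0.04] F [-2.6  0.9  6.1] grip 0.0635 30.046977996826172
spin needed 0.001
shoulder85 32 y' [-0.0477 -0.0408 -0.0333] x' 0.0001 z' [0.0838 0.0857 0.0872]
tabtop130 2 y' [-0.01    0.0023  0.0145] x' 0.0027 z' [0.1303 0.1306 0.1309]
```

Shoulder ledge reads 85.7 mm (85 nominal) and the axial force rises: it's on the floor. I press 1 mm more while holding, then open and back out.

Request:
carry_out --hand '[5.5,5.5,5.5,5.5,8.54,8.54,8.54,8.54]' --pt "-0.05 0 0.1" --pt "0 0 0" --pt "0 0 0" --pt "0.05 0 -0.1" --pt "0 0 0" --pt "0 0 0" --pt "0 0 0" --pt "0 0 -1.0" --spin '[0,0,0,0,0,0,0,0]'

```text
clock: 12.5
tcp_pos: [0.4981, -0.2509, 0.1354]
eef_rot: [0.084, -3.138, -0.003]
wrist_force: [0.3, 0.1, -0.3]
grip_width: 0.0856
gripper_force: 0.0
```

```bash
python3 seat.py side7; python3 - <<'E'
from h import *
E
```

```text
clock 12.5 tcp [ 0.4981 -0.2509  0.1354] yaw of tool y 93.05 tilt z [-0.002  0.002 -1.   ]
delta tool cm [-0.04 -0.32  0.74] F [ 0.3  0.1 -0.3] grip 0.0856 0.0
spin needed 0.001
shoulder85 28 y' [-0.048  -0.0415 -0.0355] x' -0.0033 z' [0.0843 0.0857 0.0876]
tabtop130 45 y' [-0.028  -0.0135  0.0052] x' -0.0066 z' [0.1291 0.131  0.1328]
```

The template is released, still seated (85.7 mm). Now I rise, close the fingers, and go to the +y side of the knob.

Request:
carry_out --hand '[8.54,8.54,8.54,0,0,0,0,0]' --pt "0 0 -2.5" --pt "0 0 -2.8" --pt "0 0 -2.8" --pt "-0.6 4.5 0" --pt "-0.7 4.5 0" --pt "-0.7 4.5 0" --pt "0 0 0" --pt "0 0 0" --spin '[0,0,0,0,0,0,0,0]'

```text
clock: 13.55
tcp_pos: [0.512, -0.116, 0.2178]
eef_rot: [-0.084, 3.14, -0.002]
wrist_force: [0.5, -0.4, -0.5]
grip_width: -0.0001
gripper_force: 0.0
```

```bash
python3 seat.py side8; python3 - <<'E'
from h import *
tool([.511,-.115,.108],93)
a=np.radians(25);psi=np.radians(3);O=np.array([.549,-.2515,.045])
R=np.array([[np.cos(psi),-np.sin(psi),0],[np.sin(psi),np.cos(psi),0],[0,0,1]])@np.array([[np.cos(a),0,-np.sin(a)],[0,1,0],[np.sin(a),0,np.cos(a)]])
for n,fn,b in(("side","side0.npz",(240,215,290,260)),("top","top0.npz",(280,215,305,246))):
    f=np.load(fn);px,X,c=cloud(n,f["p"],f["d"],b);q=(X-O)@R
    k=(q[:,1]>.075)&(q[:,1]<.12)&(np.abs(q[:,0])<.02)&(q[:,2]>.06)&(q[:,2]<.105)
    print(n,k.sum(),"knob q",np.percentile(q[k],[5,50,95],axis=0).round(4).tolist(),np.median(X[k],0).round(4))
E
```

```text
clock 13.55 tcp [ 0.512  -0.116   0.2178] yaw of tool y 93.08 tilt z [ 0.001 -0.001 -1.   ]
delta tool cm [  2.08 -13.71   8.99] F [ 0.5 -0.4 -0.5] grip -0.0001 0.0
spin needed 0.001
shoulder85 38 y' [-0.0477 -0.039  -0.0309] x' -0.0031 z' [0.0837 0.0856 0.0873]
tabtop130 104 y' [-0.0286 -0.0072  0.0153] x' -0.0047 z' [0.1294 0.1309 0.1324]
clock 13.6 tcp [ 0.512  -0.1165  0.2177] yaw of tool y 93.02 tilt z [ 0.001 -0.001 -1.   ]
delta tool cm [ 0.1   0.16 10.97] F [-0.2 -0.3 -0.2] grip -0.0001 0.0
spin needed 0.0
side 63 knob q [[-0.0068, 0.0885, 0.0639], [-0.0002, 0.091, 0.0866], [0.0054, 0.0991, 0.0984]] [ 0.5076 -0.1624  0.1236]
top 47 knob q [[-0.0049, 0.0933, 0.0627], [0.0053, 0.0994, 0.0898], [0.0076, 0.1048, 0.0981]] [ 0.5103 -0.1542  0.1274]
```

Request:
carry_out --hand '[0,0,0,0,0,0,0,0]' --pt "0 0 2.5" --pt "0 0 2.5" --pt "0 0 2.5" --pt "0 0 2.0" --pt "0 0 1.4" --pt "0 0 0" --pt "0 -0.6 0" --pt "0 -0.6 0" --spin '[0,0,0,0,0,0,0,0]'

```text
clock: 14.6
tcp_pos: [0.5133, -0.1285, 0.1094]
eef_rot: [-0.084, 3.138, -0.002]
wrist_force: [0.4, -0.0, 0.2]
grip_width: 0.0001
gripper_force: 0.0
```

Request:
carry_out --hand '[0,0,0,0,0,0,0,0]' --pt "0 -0.4 0" --pt "0 -0.4 0" --pt "0 -0.4 0" --pt "0 -0.4 0" --pt "0 -0.3 0" --pt "0 -0.3 0" --pt "0 0 0" --pt "0 0 0" --spin '[0,0,0,0,0,0,0,0]'

```text
clock: 15.6
tcp_pos: [0.5134, -0.1498, 0.1081]
eef_rot: [0.084, -3.14, 0.001]
wrist_force: [-0.0, 0.2, -0.1]
grip_width: 0.0001
gripper_force: 0.0
```

Request:
carry_out --hand '[0,0,0,0,0,0,0,0]' --pt "0 -0.3 0" --pt "0 -0.3 0" --pt "0 -0.2 0" --pt "0 -0.2 0" --pt "0 -0.1 0" --pt "0 -0.1 0" --pt "0 -0.1 0" --pt "0 -0.1 0" --spin '[0,0,0,0,0,0,0,0]'

```text
clock: 16.6
tcp_pos: [0.5137, -0.1578, 0.1081]
eef_rot: [0.083, -3.139, -0.018]
wrist_force: [0.0, 19.9, 7.6]
grip_width: 0.0002
gripper_force: 9.6
```

```bash
python3 - <<'E'
from h import *
tool([.513,-.165,.108],93)
p,d=grab_frame("side");np.savez('side9.npz',p=p,d=d)
cv2.imwrite('pics/g9.png',cv2.resize(p[182:302,228:338],None,fx=5,fy=5))
E
```

```text
clock 16.6 tcp [ 0.5137 -0.1578  0.1081] yaw of tool y 93.01 tilt z [-0.002  0.011 -1.   ]
delta tool cm [ 0.11 -0.72  0.  ] F [ 0.  19.9  7.6] grip 0.0002 9.578205049037933
spin needed 0.0
```

View pics/g9.png

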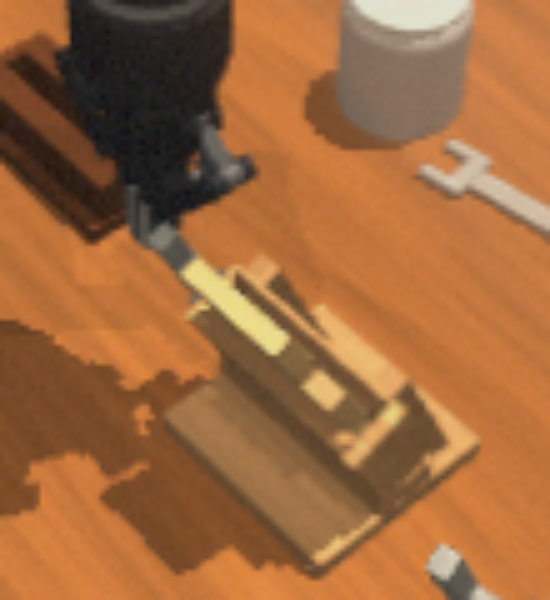

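The post has moved from crop (138,212) to about (165,240) and now resists with 20 N. I compute its travel.

```bash
python3 - <<'E'
from h import *
A=onplane("side",[[255.4,224.2],[261,230]],.131);print(A.round(4),np.linalg.norm(A[1]-A[0]))
for fn in("side0.npz","side9.npz"):
    f=np.load(fn);p=f["p"][215:245,245:280].astype(int)
    m=(np.ptp(p,axis=2)<30)&(p.sum(2)>(330 if fn=="side0.npz" else 200));v,u=np.nonzero(m)
    X=world("side",np.c_[u+245,v+215],f["d"][v+215,u+245]);k=(X[:,2]>.123)&(X[:,2]<.138)&(abs(X[:,0]-.505)<.015)
    print(fn,k.sum(),X[k].mean(0).round(4),X[k].min(0).round(4),X[k].max(0).round(4))
E
```

```text
[[ 0.5044 -0.1591  0.131 ]
 [ 0.5039 -0.1829  0.131 ]] 0.023797826615996828
side0.npz 19 [ 0.503  -0.1587  0.1324] [ 0.4971 -0.1649  0.1287] [ 0.5098 -0.1519  0.1365]
side9.npz 40 [ 0.5043 -0.1765  0.1309] [ 0.4992 -0.1862  0.1232] [ 0.5109 -0.1568  0.1364]
```

Request:
carry_out --hand '[0,0,0,0,0,0,0,0]' --pt "0 -0.1 0" --pt "0 0.5 0" --pt "0 2.0 0" --pt "0 3.0 0" --pt "0 2.0 -3.0" --pt "0 2.0 -4.0" --pt "0 0 -4.0" --pt "0 0 0" --spin '[0,0,0,0,0,0,0,0]'

```text
clock: 17.65
tcp_pos: [0.5122, -0.07, 0.2228]
eef_rot: [-0.084, 3.131, -0.006]
wrist_force: [0.8, -0.0, -0.0]
grip_width: -0.0001
gripper_force: 0.0
```

```bash
python3 seat.py side10; python3 - <<'E'
from h import *
a0=None
for fn in("side0.npz","side10.npz"):
    f=np.load(fn);p=f["p"][215:245,245:280].astype(int)
    m=(np.ptp(p,axis=2)<35)&(p.sum(2)>330);v,u=np.nonzero(m)
    X=world("side",np.c_[u+245,v+215],f["d"][v+215,u+245]);k=(X[:,2]>.123)&(X[:,2]<.138)&(abs(X[:,0]-.505)<.015)
    print(fn,k.sum(),X[k].mean(0).round(4))
E
```

```text
clock 17.65 tcp [ 0.5122 -0.07    0.2228] yaw of tool y 93.09 tilt z [ 0.009 -0.003 -1.   ]
delta tool cm [  2.42 -18.27   9.53] F [ 0.8 -0.  -0. ] grip -0.0001 0.0
spin needed 0.002
shoulder85 38 y' [-0.0469 -0.0388 -0.0312] x' -0.0031 z' [0.0833 0.0854 0.0877]
tabtop130 102 y' [-0.0279 -0.0074  0.0159] x' -0.0045 z' [0.1287 0.1307 0.1323]
side0.npz 19 [ 0.503  -0.1587  0.1324]
side10.npz 20 [ 0.5041 -0.1801  0.1314]
```

```bash
python3 -c "
from cell import *
print(workorder.job_done())"
```

```text
the job is handed in; nothing more can be done
None
```

I seated the template in the empty slot and released it, pushed the bolt to its stop (measured travel 21–24 mm), then handed the job in at about 17.7 s; no verdict was returned.

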